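# Draw the slotted spoon out of the half-covered tray

### The arm

A 6-joint arm with a two-finger parallel gripper is mounted at the origin on a cart in front of the work surface, level with it; the furniture and walls round the work are solid. World frame = base frame: x ahead of the robot, y to its left, z up, the work surface at z = 0. Lengths are in m, angles in rad, forces in N, time in s.
With the tool pointing down it reaches from about 0.3 to 0.775 m from the base axis. Payload 14.6 kg.
Tool frame: the origin (TCP) lies at the centre of the arm's flange, where the gripper is bolted on; the fingertips stand 199 mm ahead of it and the grasp point (between the pads) lies ctrl.tcp_to_grasp ahead of it (ctrl.tcp_to_grasp is the distance from the TCP to the grasp point, in m); z points along the fingers, y is the line along which they close (so a half turn about z gives the same grasp; the last joint's range is limited). The gripper opens to 94 mm and grips with 3 to 60 N. Pads are 16 mm wide; open, the fingers measure 119 mm over their backs; the gripper's body (75 mm by 177 mm) begins 78 mm behind the grasp point.
Start: joints at [1.129, 0.3, 1.521, -0, 1.321, -0.067], TCP at [0.201, 0.512, 0.405] pointing down, gripper open.
Joint ranges: [-3.03, 3.03], [-0.79, 2.21], [0.23, 2.52], [-1.04, 4.18], [0, 3.07], [-2.55, 2.55]. Speed limits (rad/s): [2.22, 2.22, 2.57, 3.14, 3.14, 3.14].

### API

Orientations are given as [roll, pitch, yaw] about the fixed x, y, z axes, in that order (R = Rz(yaw) Ry(pitch) Rx(roll)).
In Python, from station import ctrl gives the robot as it stands. The module is installed in compiled form; this text tells all that it offers.
- The arm moves only by the shell command python3 -m jog 'ROWS' [OPENING] [FORCE]. ROWS is JSON, a list of rows, each a list of 6 numbers: the shift along the tool's x, y, z in cm, then the turn, a rotation vector about the tool's x, y, z in rad. In form: [[tx, ty, tz, ax, ay, az], ...]. A call has 1 to 8 rows; each row is the pose to reach, as a shift and turn from the pose commanded when the call began, along the tool's axes at that moment; what a row does not reach only later rows make up. A row lasts 1/10 s, in which the tool goes at most 50 mm and 8.59 degrees, less where a joint would pass 70% of its speed; a pose out of reach is approached as far as the arm can. A call with a gripper value outside its range is refused whole. OPENING is the opening in per cent of the stroke, from 0 (shut) to 100 (fully open), set as the call begins (- or left out, the last holds). The fingers move at their own pace and stop on an object; FORCE is the grip in N (left out, the last holds). Time passes only in rows, so rows that repeat a pose let the fingers close. It gives the time, the measured TCP pose, the force, the opening and the grip force at its end, in the units of the state.
- ctrl.get_obs(): the state, without advancing time (a new reading comes with each control period).
- ctrl.camera(name): name is "scene" or "top"; returns a dict with "img" (400x640x3 uint8, blue, green, red), "intrinsics" (3x3 intrinsics, pixels), "R" (3x3) and "t" (3): a world point X has camera coordinates R X + t. Camera axes: x right, y down, z forward; pixel columns grow to the right and rows downward; lengths in m; the calibration is good to about 2 mm. A picture is of the moment at which its call begins. There is no depth.
- ctrl.hand_in(): hands the job in; it is judged then, once.
The state is a dict: "time_s": time; "qpos": joint angles; "joint_vel": joint speeds; "tau": joint torques, N m; "ee_pos": TCP position; "eef_rot": TCP orientation; "force": force on the tool from outside, world axes, zero at the start; "moment": the same for the moment, N m; "grip_width": finger opening in m; "grip_force": force on a finger pad.
Only numpy, scipy, OpenCV 4.12 (cv2) and the standard library are available. Lean on these libraries where they do the work, as an engineer would, in place of code of your own. Each camera call takes 0.05 s, during which the arm holds its last target. There are 200 camera calls.

### The job

The slotted spoon lies in the blue tool tray with its bowl under the clear cover. Take it by the red handle, tilt it and draw it out slantwise through the opening without forcing it against the tray, then hold it about level, bowl hollow side up, a hand's breadth above the dish of tile chips with the bowl over the middle of the dish, ready to scoop. Finish while still holding it there, still and touching nothing else; leave the dish, the jar and the tape roll where they stand.

Things in the scene. Friction and masses are not known exactly. Their poses are not given: they have to be found in the camera images.
- tray: Blue tray, fixed to the desk, 380 x 170 mm outside, 75 mm high (inside 370 x 160 mm, walls 5 mm, black rubber floor 4 mm thick). Origin: centre of its underside. Its x axis runs lengthwise, z up. Seen in this frame the top is open from x = -185 mm to x = +10 mm; from there to x = +185 mm a fixed clear cover, with an aluminium strip along its edge, closes it at the top (underside 69 mm above the desk).
- tray_edge (a point): Middle of the cover's free edge (the aluminium strip), at rim height, 75 mm above the desk.
- tray_end (a point): Middle of the inner top edge of the tray's end wall at the open end, 75 mm above the desk, 195 mm from tray_edge.
- spoon: Slotted spoon, 310 mm long, about 80 g, lying loose on the tray floor, hollow up. Origin: mid-length, at its underside; x towards the bowl, z up. Along x: red handle -155 to -30 mm (24 mm wide, 1 to 21 mm above the underside), neck to 65 mm (10 mm wide, 5 to 22 mm up), bowl 62 to 155 mm (66 mm wide, 17 mm high). Handle under the opening, its end 8 to 28 mm from the end wall; bowl under the cover.
- spoon_bowl (a point): Centre of the spoon's bowl, 108 mm from the spoon's origin along +x, 9 mm above its underside.
- spoon_tail (a point): End of the red handle, 150 mm from the spoon's origin along -x, 11 mm above its underside.
- tile_dish: Round white dish of tile chips, 102 mm wide, 26 mm high, loose. Origin: centre of its underside.
- jar: Small glass jar of yellowish tile chips with a white lid, 49 mm wide, 66 mm high, loose bystander. Origin: centre of its underside.
- tape: Roll of masking tape lying flat, 83 mm wide, 19 mm high, loose bystander. Origin: centre of its underside.
There are look-alikes about, which are no part of the job. Leave any black or orange look-alike of the tile_dish alone.

How it is judged:
By the outcome, as a careful person would: the job done as asked, in the order asked, and still so for the second after the job is handed in, while the arm keeps its last pose, push and grip.
It also fails if it takes over 43 s, if anything falls off the work surface, if the arm or the gripper's body presses on something with over 40 N, if the wrist force passes 120 N, or if a joint passes its speed limit or range.

## Working session

There is one attempt and no reset: what is moved stays moved. The work goes in short steps, Python scripts to look and compute and a shell command to move; the robot and the scene stay as the last step left them, time stands still between calls to the robot, and variables do not carry over. Pictures are saved under pics/ and viewed, at most 10 in all, crops included, and the job is handed in when it is done.

```bash
mkdir -p pics
python3 - <<'E'
from station import ctrl
import cv2,numpy as np
o=ctrl.get_obs(); print({k:np.round(v,4) for k,v in o.items()}, ctrl.tcp_to_grasp)
for n in ("top","scene"):
    c=ctrl.camera(n); cv2.imwrite(f"pics/{n}0.png",c["img"]); print(n,np.round(c["intrinsics"],1).tolist(),np.round(c["R"],4).tolist(),np.round(c["t"],4).tolist())
    np.savez(n+".npz",K=c["intrinsics"],R=c["R"],t=c["t"])
E
```

```text
{'time_s': np.float64(0.0), 'qpos': array([ 1.1294,  0.3005,  1.5216, -0.    ,  1.3207, -0.0666]), 'joint_vel': array([-0.0018,  0.0003, -0.0002, -0.0002,  0.0009,  0.0004]), 'tau': array([ 0.00000e+00, -5.31808e+01, -3.52728e+01,  7.09000e-02,
        2.45000e-02, -1.00000e-04]), 'ee_pos': array([0.2013, 0.5118, 0.4041]), 'eef_rot': array([-3.1405e+00, -1.0000e-04,  2.7668e+00]), 'force': array([-0.2132, -0.2978, -0.3734]), 'moment': array([ 0.0157,  0.0167, -0.0225]), 'grip_force': np.float64(0.0), 'grip_width': np.float64(0.0939)} 0.1804
top [[473.7, 0.0, 318.6], [0.0, 473.7, 208.1], [0.0, 0.0, 1.0]] [[0.0061, -1.0, 0.0037], [-0.9929, -0.0065, -0.1191], [0.1192, -0.003, -0.9929]] [0.0355, 0.5173, 1.156]
scene [[459.3, 0.0, 323.4], [0.0, 459.3, 200.9], [0.0, 0.0, 1.0]] [[0.5929, -0.8053, -0.0047], [-0.3984, -0.2883, -0.8707], [0.6998, 0.5181, -0.4917]] [-0.2684, 0.2804, 1.0944]
```

View pics/top0.png

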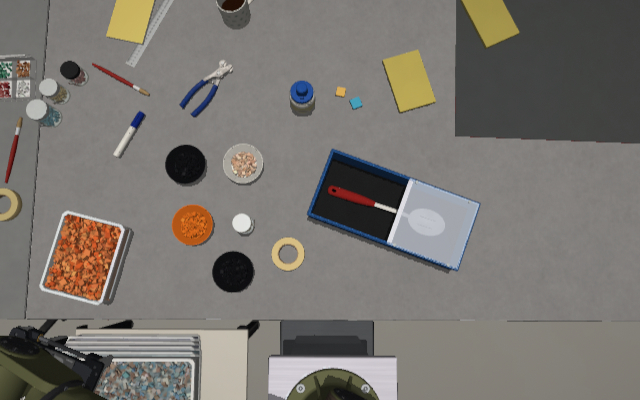

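View pics/scene0.png

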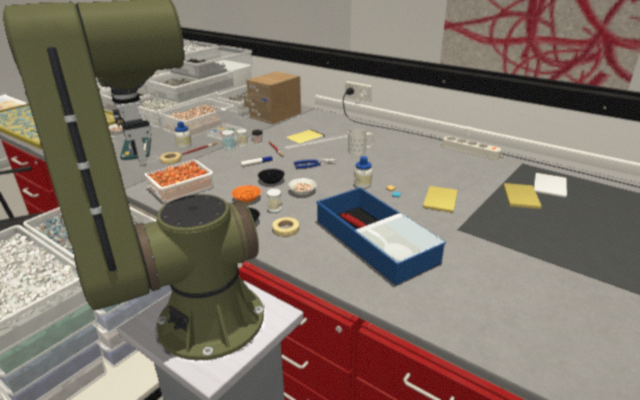

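The top view shows the spoon's red handle from (330,188) to about (376,205), and its bowl under the cover at (426,222). The tray corners are at about (333,150), (479,204), (458,269) and (308,213). The white chip dish is at (243,163), the jar at (242,223) and the tape at (288,254).
Candidates:
- **Dish:** white (243,163), orange (193,225), black (185,164) and black (233,271). I choose the white one with pinkish chips.
- **Spoon:** red handle in the tray (352,197). The red brushes at (120,78) and (14,150) are not it.

Next is a close crop to check the choice.

Run:
```python
import cv2
i=cv2.imread("pics/top0.png")[130:290,210:490]
cv2.imwrite("pics/crop0.png",cv2.resize(i[:150,:],(0,0),fx=2.85,fy=2.85,interpolation=cv2.INTER_CUBIC))
```

```text
(no output)
```

View pics/crop0.png

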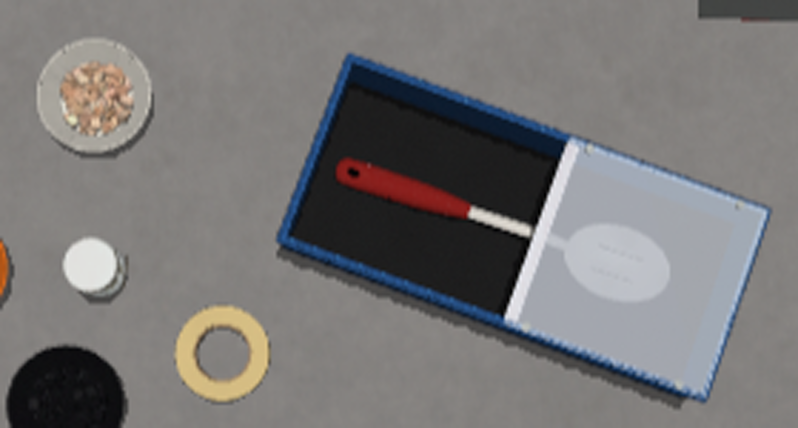

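The crop confirms the white dish of pinkish chips at crop (95,96), and the red-handled spoon. Its tail is at (336,172), the handle/neck joint at (470,212) and the bowl centre at about (617,263). The tray's outer rim corners are at (350,54), (770,208), (706,402) and (280,242).

```bash
cat > h.py <<'E'
import numpy as np
T=np.load("top.npz")
def ray(u,v,z,C=T):
    d=C["R"].T@np.linalg.solve(C["K"],[u,v,1]); o=-C["R"].T@C["t"]
    return o+d*(z-o[2])/d[2]
def crop(p,z): return ray(p[0]/2.85+210,p[1]/2.85+130,z)
E
python3 - <<'E'
from h import *
P=np.array([crop(p,.075) for p in [(350,54),(770,208),(706,402),(280,242)]])[:,:2]
c=P.mean(0); print("corners",P.round(4).tolist())
L=np.array([[-.19,.085],[.19,.085],[.19,-.085],[-.19,-.085]])
H=L.T@(P-c); U,S,Vt=np.linalg.svd(H); R=Vt.T@U.T; print("tray c",c.round(4),"yaw",np.arctan2(R[1,0],R[0,0]),"res",((P-c)-L@R.T).round(4).tolist(), "det",np.linalg.det(R))
for n,p,z in [("strip",(541,228),.075),("tail",(336,172),.015),("joint",(470,212),.017),("bowl",(617,263),.021),("dish",(95,96),.026),("jar",(90,265),.066),("tape",(222,354),.019)]:
    w=crop(p,z)[:2]; print(n,w.round(4),"tray",(R.T@(w-c)).round(4))
print(np.linalg.norm(P[0]-P[1]),np.linalg.norm(P[0]-P[3]))
E
```

```text
corners [[0.6579, 0.0049], [0.5268, -0.3518], [0.3633, -0.2927], [0.4951, 0.0636]]
tray c [ 0.5107 -0.144 ] yaw -1.9228558235895765 res [[0.0018, -0.0001], [0.0018, -0.0001], [-0.0022, 0.0003], [-0.0014, -0.0]] det 1.0000000000000007
strip [ 0.5084 -0.1571] tray [0.0131 0.0024]
tail [0.5647 0.0152] tray [-0.168  -0.0042]
joint [ 0.5291 -0.1043] tray [-0.0436  0.0036]
bowl [ 0.484  -0.2334] tray [0.0932 0.0058]
dish [0.6301 0.2308] tray [-0.3929 -0.0172]
jar [0.4753 0.225 ] tray [-0.3341 -0.1605]
tape [0.4018 0.1147] tray [-0.2053 -0.1915]
0.38001867238306725 0.17305404216844358
```

```bash
cat >> h.py <<'E'
from scipy.spatial.transform import Rotation as Ro
def row(gp,Rt,G=.1804):
    """row (cm, rad) from present TCP pose to grasp point gp, tool rotation Rt"""
    from station import ctrl
    o=ctrl.get_obs(); R0=Ro.from_euler("xyz",o["eef_rot"])
    p=np.array(gp)-Rt.apply([0,0,G])
    return np.r_[R0.inv().apply(p-o["ee_pos"])*100,(R0.inv()*Rt).as_rotvec()].round(3).tolist()
def down(psi,tilt=0): # tilt>0: spoon (along -tool x) tail up
    return Ro.from_euler("xyz",[np.pi,0,psi])*Ro.from_euler("y",tilt)
E
python3 - <<'E'
from h import *
R=down(1.265); print(R.as_matrix().round(3)); print(row([.5406,-.0611,.13],R))
t=down(1.265,.25); print("toolx,z",t.apply([1,0,0]),t.apply([0,0,1]))
E
```

```text
[[ 0.301  0.954  0.   ]
 [ 0.954 -0.301 -0.   ]
 [ 0.     0.    -1.   ]]
[-52.544, -40.883, 9.414, -0.001, 0.001, 1.502]
toolx,z [0.29169366 0.92396217 0.24740396] [ 0.07448162  0.23592628 -0.96891242]
```

```bash
python3 -m jog '[[-26.3,-20.4,0,0,0,0.75],[-26.3,-20.4,0,0,0,0.75],[-26.3,-20.4,0,0,0,0.75],[-26.3,-20.4,0,0,0,0.75],[-26.3,-20.4,0,0,0,0.75],[-26.3,-20.4,0,0,0,0.75],[-26.3,-20.4,0,0,0,0.75],[-26.3,-20.4,0,0,0,0.75]]' 70
python3 -c "
from h import *
print(row([.5406,-.0611,.13],down(1.265)))"
```

```text
time_s: 0.9
ee_pos: [0.3727, 0.2231, 0.4046]
eef_rot: [-3.141, 0.0, 2.013]
force: [-0.6, 0.7, 0.0]
grip_width: 0.0663
grip_force: 0.0
[-32.868, 3.02, 9.429, -0.0, 0.0, 0.748]
```

```bash
python3 -m jog '[[-32.9,3,9.4,0,0,0.75],[-32.9,3,9.4,0,0,0.75],[-32.9,3,9.4,0,0,0.75],[-32.9,3,9.4,0,0,0.75],[-32.9,3,9.4,0,0,0.75],[-32.9,3,9.4,0,0,0.75],[-32.9,3,9.4,0,0,0.75],[-32.9,3,9.4,0,0,0.75]]'
python3 - <<'E'
from h import *
from station import ctrl
import cv2
print(row([.5406,-.0611,.13],down(1.265)))
i=ctrl.camera("top")["img"]
cv2.imwrite("pics/top1.png",cv2.resize(i[130:280,290:490],(0,0),fx=4,fy=4,interpolation=cv2.INTER_CUBIC))
E
```

```text
time_s: 1.7
ee_pos: [0.5416, -0.0609, 0.3083]
eef_rot: [-3.139, 0.001, 1.264]
force: [-0.3, -0.4, 0.1]
grip_width: 0.0657
grip_force: 0.0
[-0.052, -0.089, -0.205, -0.003, 0.001, -0.001]
```

View pics/top1.png

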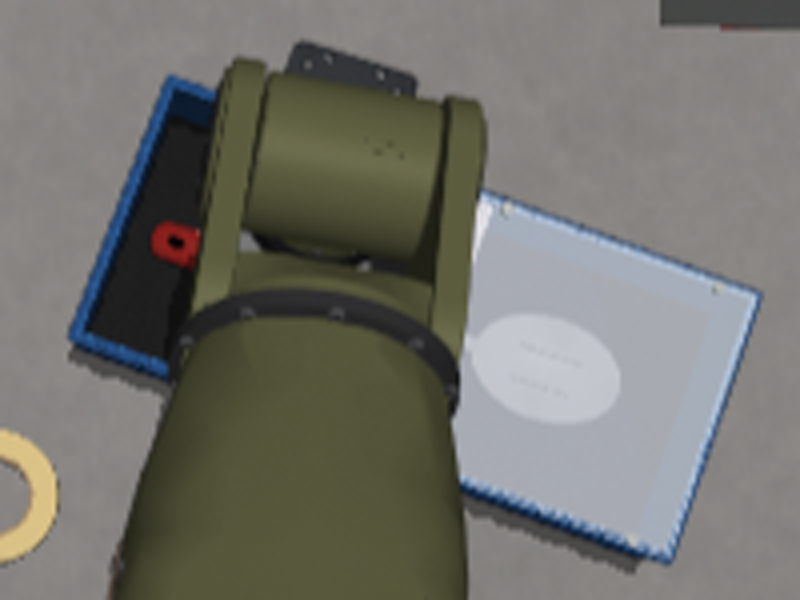

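The view shows the arm over the opening with the handle end at (170,243). The gripper plate lies across the tray, so the fingers straddle the handle. I'll descend slowly.

```bash
python3 -m jog '[[0,-0.1,3,0,0,0],[0,-0.1,5.5,0,0,0],[0,-0.1,7.5,0,0,0],[0,-0.1,9,0,0,0],[0,-0.1,9.8,0,0,0],[0,-0.1,9.8,0,0,0]]'; python3 -c "
from h import *
print(row([.5406,-.0611,.026],down(1.265)))"
```

```text
time_s: 2.35
ee_pos: [0.5392, -0.0568, 0.2123]
eef_rot: [-3.14, 0.0, 1.268]
force: [0.4, 0.3, 1.1]
grip_width: 0.0655
grip_force: 0.0
[-0.37, 0.265, 0.585, -0.001, 0.0, 0.003]
```

```bash
python3 -m jog '[[-0.3,0.25,0.3,0,0,0],[-0.3,0.25,0.6,0,0,0],[-0.3,0.25,0.6,0,0,0]]'; python3 -m jog '[[0,0,0,0,0,0],[0,0,0,0,0,0],[0,0,0,0,0,0],[0,0,0,0,0,0],[0,0,0,0,0,0],[0,0,0,0,0,0]]' 0 40;  python3 -m jog '[[0,0,0,0,0,0],[0,0,0,0,0,0],[0,0,0,0,0,0]]'; python3 -c "
from station import ctrl; print(ctrl.get_obs()['moment'])"
```

```text
time_s: 2.65
ee_pos: [0.5409, -0.0615, 0.2068]
eef_rot: [3.141, -0.0, 1.267]
force: [-0.1, 0.5, -0.4]
grip_width: 0.066
grip_force: 0.0
time_s: 3.25
ee_pos: [0.5409, -0.0615, 0.2067]
eef_rot: [3.142, -0.0, 1.267]
force: [-0.0, 0.4, 0.7]
grip_width: 0.0218
grip_force: 39.9
time_s: 3.55
ee_pos: [0.5409, -0.0615, 0.2067]
eef_rot: [-3.142, 0.0, 1.267]
force: [-0.1, 0.1, 1.5]
grip_width: 0.0214
grip_force: 40.0
[-0.01086692  0.05531494 -0.01393205]
```

Run:
```python
import numpy as np
# profile top/bottom (mm), spoon tip at tray x=142
for th in (.2,.22,.24,.26,.28,.3):
  for lift in (3,5):
    c,s=np.cos(th),np.sin(th); z0=4+lift; x0=142
    top=z0+22/c+(x0-10)*s/c - 0  ; bot=z0+1+(x0+190)*s/c
    print(th,lift,"strip clr",round((69-z0-(132)*s/c-22/c),1),"wall clr",round(bot-75,1),"tail x",round(x0-310*c-22*s),"tail bottom z",round(z0+310*s))
P=np.array([-23.,0,20.24])
for th in (.05,.1,.15,.2,.25):
    c,s=np.cos(th),np.sin(th); q=np.array([c*P[0]+s*P[2],0,-s*P[0]+c*P[2]]); print(th,(P-q+[0,0,-.4]).round(2))
```

```text
0.2 3 strip clr 12.8 wall clr 0.3 tail x -166 tail bottom z 69
0.2 5 strip clr 10.8 wall clr 2.3 tail x -166 tail bottom z 71
0.22 3 strip clr 9.9 wall clr 7.2 tail x -165 tail bottom z 75
0.22 5 strip clr 7.9 wall clr 9.2 tail x -165 tail bottom z 77
0.24 3 strip clr 7.0 wall clr 14.2 tail x -164 tail bottom z 81
0.24 5 strip clr 5.0 wall clr 16.2 tail x -164 tail bottom z 83
0.26 3 strip clr 4.1 wall clr 21.3 tail x -163 tail bottom z 87
0.26 5 strip clr 2.1 wall clr 23.3 tail x -163 tail bottom z 89
0.28 3 strip clr 1.2 wall clr 28.5 tail x -162 tail bottom z 93
0.28 5 strip clr -0.8 wall clr 30.5 tail x -162 tail bottom z 95
0.3 3 strip clr -1.9 wall clr 35.7 tail x -161 tail bottom z 99
0.3 5 strip clr -3.9 wall clr 37.7 tail x -161 tail bottom z 101
0.05 [-1.04  0.   -1.52]
0.1 [-2.14  0.   -2.6 ]
0.15 [-3.28  0.   -3.61]
0.2 [-4.48  0.   -4.57]
0.25 [-5.72  0.   -5.46]
```

```bash
python3 -m jog '[[0,0,-0.2,0,0,0],[0,0,-0.4,0,0,0],[-1.04,0,-1.5,0,0.05,0],[-2.14,0,-2.6,0,0.1,0],[-3.28,0,-3.6,0,0.15,0],[-4.48,0,-4.55,0,0.2,0],[-5.35,0,-5.2,0,0.235,0],[-5.35,0,-5.2,0,0.235,0]]' 0 55
python3 - <<'E'
from h import *
from station import ctrl
import cv2
o=ctrl.get_obs(); R=Ro.from_euler("xyz",o["eef_rot"]); print(o["ee_pos"],o["force"],o["moment"],(down(1.267).inv()*R).as_rotvec())
c=ctrl.camera("scene"); i=c["img"]
tip=o["ee_pos"]+R.apply([-.23,0,.2024]); tail=o["ee_pos"]+R.apply([.08,0,.191])
for n,w in(("tip",tip),("tail",tail)):
    q=c["K"]@(c["R"]@w+c["t"]) if "K" in c else c["intrinsics"]@(c["R"]@w+c["t"]); print(n,w.round(4),(q[:2]/q[2]).round(1))
cv2.imwrite("pics/sc1.png",cv2.resize(i[150:300,290:490],(0,0),fx=4,fy=4,interpolation=cv2.INTER_CUBIC))
E
```

```text
time_s: 4.35
ee_pos: [0.5248, -0.1134, 0.2595]
eef_rot: [3.14, -0.235, 1.266]
force: [0.5, 0.5, -0.2]
grip_width: 0.0212
grip_force: 55.0
[ 0.52481189 -0.11340819  0.25954785] [ 0.45994986  0.50673932 -0.18907693] [-0.12721542  0.10462878  0.01203079] [-0.00168701  0.23547001  0.00124535]
tip [ 0.4722 -0.2818  0.0091] [409.3 260.6]
tail [0.5618 0.0032 0.0925] [343.  192.9]
```

View pics/sc1.png

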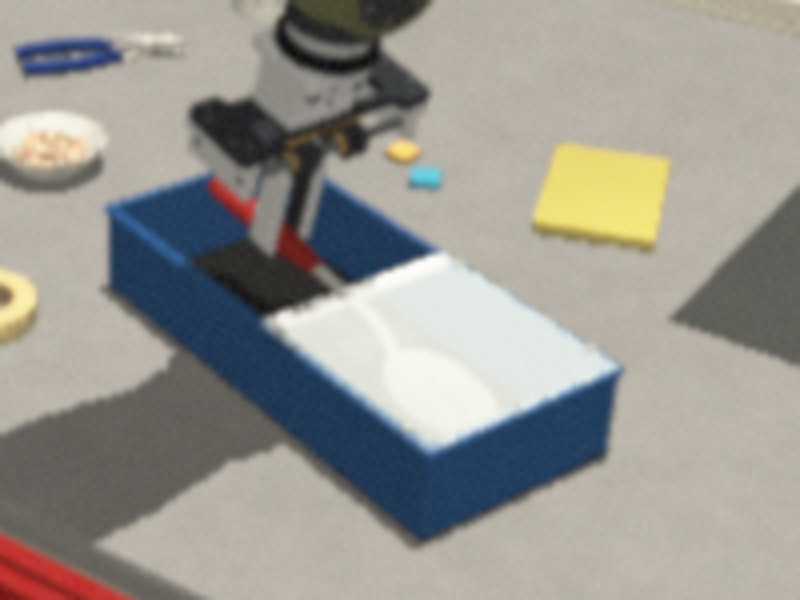

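The crop shows the spoon tilted in the grip, with the tail at (212,182) above the rim and the bowl low under the cover around (440,400). That matches the predicted points, and the forces are near zero. I'll draw it out along its own axis.

```bash
python3 -m jog '[[1,0,0,0,0,0],[2.5,0,0,0,0,0],[4,0,0,0,0,0],[5.5,0,0,0,0,0],[7,0,0,0,0,0],[8,0,0,0,0,0],[8,0,0,0,0,0]]'; python3 -m jog '[[1.5,0,0,0,0,0],[3,0,0,0,0,0],[4.5,0,0,0,0,0],[6,0,0,0,0,0],[7.5,0,0,0,0,0],[8.5,0,0,0,0,0],[8.5,0,0,0,0,0]]'
python3 - <<'E'
from h import *
from station import ctrl
o=ctrl.get_obs(); R=Ro.from_euler("xyz",o["eef_rot"])
tip=o["ee_pos"]+R.apply([-.23,0,.2024]); c,s=np.cos(-1.9229),np.sin(-1.9229)
d=tip[:2]-[.5107,-.144]; print("tip",tip,"tray x",c*d[0]+s*d[1],o["moment"])
E
```

```text
time_s: 5.1
ee_pos: [0.5485, -0.037, 0.2776]
eef_rot: [3.141, -0.235, 1.269]
force: [1.0, 0.5, -0.9]
grip_width: 0.0213
grip_force: 55.0
time_s: 5.8
ee_pos: [0.5732, 0.0418, 0.2974]
eef_rot: [3.141, -0.235, 1.268]
force: [0.5, -0.7, -1.0]
grip_width: 0.021
grip_force: 55.0
tip [ 0.52074733 -0.12670251  0.04694356] tray x -0.019701330912246583 [-0.15523222  0.09772069  0.00356708]
```

```bash
python3 -m jog '[[0.5,0,-2,0,0,0],[1,0,-4,0,0,0],[1.7,0,-7,0,0,0],[2.4,0,-10,0,0,0],[2.9,0,-12,0,0,0],[2.9,0,-12,0,0,0]]'
python3 - <<'E'
from h import *
from station import ctrl
import cv2
c=ctrl.camera("scene"); i=c["img"]
cv2.imwrite("pics/sc2.png",cv2.resize(i[90:290,230:490],(0,0),fx=3,fy=3,interpolation=cv2.INTER_CUBIC))
yaw=-1.0; D=np.array([np.cos(yaw),np.sin(yaw)])
g=np.array([.6301,.2308])-.183*D
o=ctrl.get_obs(); print(o["moment"],"g",g, "interm level", row(list(g)+[.26],down(yaw+np.pi)))
E
```

```text
time_s: 6.4
ee_pos: [0.573, 0.0405, 0.4232]
eef_rot: [3.137, -0.236, 1.267]
force: [1.0, 0.1, -0.6]
grip_width: 0.0207
grip_force: 55.0
[-0.21950823  0.14465628  0.01160704] g [0.53122468 0.38478919] interm level [31.186, -14.291, 5.448, 0.104, -0.219, -0.871]
```

View pics/sc2.png

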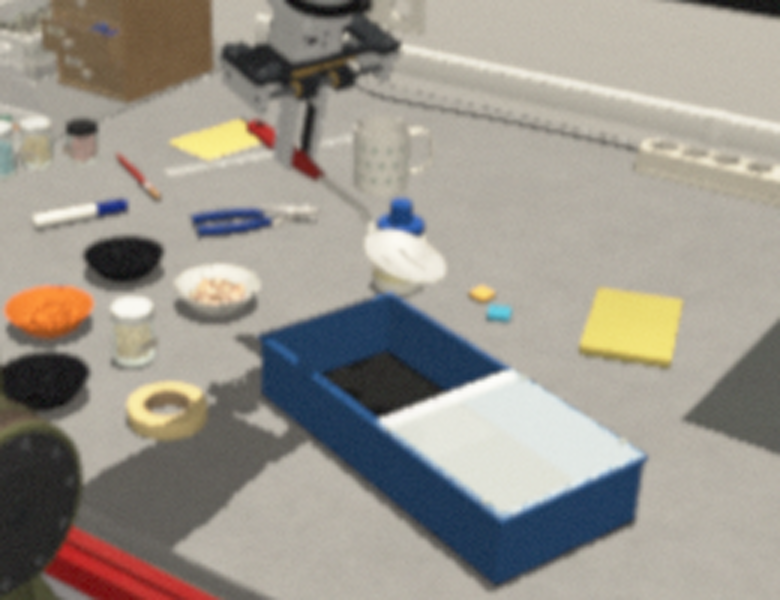

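The spoon is free of the tray: tail at (258,130), bowl at (405,255), in the air. Next I carry it smoothly over the dish, levelling and turning on the way.

```bash
python3 -m jog '[[1,-0.4,0.2,0.003,-0.007,-0.03],[3,-1.4,0.5,0.01,-0.02,-0.085],[6,-2.8,1,0.02,-0.043,-0.17],[9,-4.2,1.6,0.03,-0.065,-0.26],[12,-5.6,2.1,0.04,-0.086,-0.345],[15,-7,2.6,0.05,-0.108,-0.43],[18,-8.3,3.2,0.06,-0.13,-0.52],[20,-9.2,3.5,0.067,-0.14,-0.56]]'
python3 -c "
from h import *
print(row([.5312,.3848,.26],down(np.pi-1)))"
```

```text
time_s: 7.25
ee_pos: [0.5452, 0.2644, 0.4311]
eef_rot: [3.121, -0.083, 1.838]
force: [-0.2, -0.8, -0.5]
grip_width: 0.021
grip_force: 55.0
[12.019, 1.831, 0.105, 0.033, -0.079, -0.304]
```

```bash
python3 -m jog '[[2,0.3,0,0.006,-0.013,-0.05],[4,0.6,0,0.011,-0.026,-0.1],[6.5,1,0,0.018,-0.043,-0.165],[9,1.4,0.1,0.025,-0.06,-0.228],[11,1.7,0.1,0.03,-0.072,-0.278],[12,1.8,0.1,0.033,-0.079,-0.304],[12,1.8,0.1,0.033,-0.079,-0.304],[12,1.8,0.1,0.033,-0.079,-0.304]]'
python3 - <<'E'
from h import *
from station import ctrl
import cv2
a=ctrl.camera("scene")["img"][60:260,180:380]; b=ctrl.camera("top")["img"][60:260,150:350]
cv2.imwrite("pics/both3.png",cv2.resize(np.hstack([a,b]),(0,0),fx=2,fy=2,interpolation=cv2.INTER_CUBIC))
o=ctrl.get_obs(); R=Ro.from_euler("xyz",o["eef_rot"])
S=np.load("scene.npz")
for n,l in(("bowl",[-.183,0,.1934]),("tail",[.08,0,.1934]),("tip",[-.23,0,.19])):
    w=o["ee_pos"]+R.apply(l)
    for C,off in((S,(180,60,0)),(T,(150,60,400))):
        q=C["K"]@(C["R"]@w+C["t"]); q=q[:2]/q[2]; print(n,w.round(4),((q-off[:2])*2+[off[2],0]).round())
E
```

```text
time_s: 8.05
ee_pos: [0.5325, 0.3816, 0.4418]
eef_rot: [3.139, -0.001, 2.134]
force: [0.1, 0.1, -0.3]
grip_width: 0.0208
grip_force: 55.0
bowl [0.6307 0.2267 0.2488] [240. 130.]
bowl [0.6307 0.2267 0.2488] [557. 161.]
tail [0.4904 0.4492 0.249 ] [ 85. 127.]
tail [0.4904 0.4492 0.249 ] [335. 294.]
tip [0.6558 0.187  0.2522] [268. 129.]
tip [0.6558 0.187  0.2522] [596. 137.]
```

View pics/both3.png

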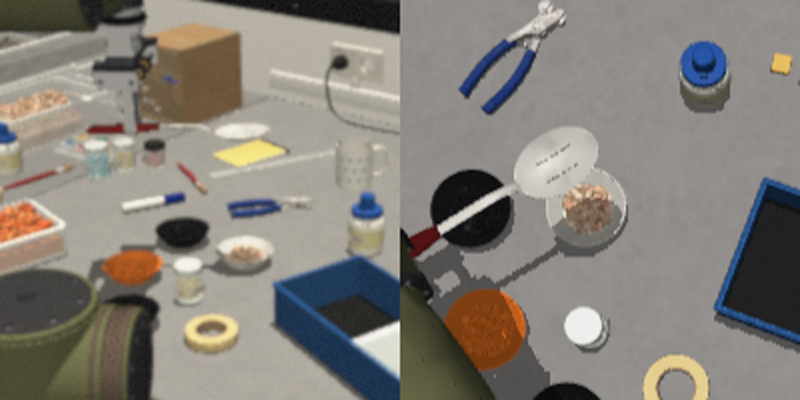

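The bowl centre is at (557,162) in the top half and (242,131) in the scene half. The prediction was (557,161) and (240,130), so there has been no slip and the spoon is level with its hollow up. I'll lower it to a hand's breadth above the dish.

```bash
python3 -m jog '[[0,0,1.5,0,0,0],[0,0,4,0,0,0],[0,0,6.5,0,0,0],[0,0,9,0,0,0],[0,0,11,0,0,0],[0,0,12.2,0,0,0],[0,0,12.5,0,0,0],[0,0,12.5,0,0,0]]'
python3 -c "
from h import *
print(row([.5312,.3848,.137],down(np.pi-1)))"
```

```text
time_s: 8.95
ee_pos: [0.5329, 0.382, 0.318]
eef_rot: [3.138, -0.001, 2.134]
force: [0.7, -0.7, -0.8]
grip_width: 0.0211
grip_force: 55.0
[0.332, 0.003, 0.065, 0.004, -0.001, -0.007]
```

```bash
python3 -m jog '[[0.3,0,0.1,0,0,0],[0.3,0,0.1,0,0,0],[0.3,0,0.1,0,0,0],[0.3,0,0.1,0,0,0],[0.3,0,0.1,0,0,0],[0.3,0,0.1,0,0,0],[0.3,0,0.1,0,0,0]]'
python3 - <<'E'
from h import *
from station import ctrl
import cv2
a=ctrl.camera("scene")["img"][100:300,180:380]; b=ctrl.camera("top")["img"][100:300,150:350]
cv2.imwrite("pics/both4.png",cv2.resize(np.hstack([a,b]),(0,0),fx=2,fy=2,interpolation=cv2.INTER_CUBIC))
o=ctrl.get_obs(); R=Ro.from_euler("xyz",o["eef_rot"])
S=np.load("scene.npz"); print(o["joint_vel"].round(3))
for n,w in(("bowl",o["ee_pos"]+R.apply([-.183,0,.1934])),("dish",np.array([.6301,.2308,.026]))):
    for C,off in((S,(180,100,0)),(T,(150,100,400))):
        q=C["K"]@(C["R"]@w+C["t"]); q=q[:2]/q[2]; print(n,w.round(4),((q-off[:2])*2+[off[2],0]).round())
E
```

```text
time_s: 9.65
ee_pos: [0.5311, 0.3848, 0.3166]
eef_rot: [3.138, -0.001, 2.135]
force: [0.5, -0.1, -0.7]
grip_width: 0.0213
grip_force: 55.0
[ 0.001  0.     0.     0.    -0.001  0.   ]
bowl [0.6294 0.2305 0.123 ] [240. 119.]
bowl [0.6294 0.2305 0.123 ] [574. 110.]
dish [0.6301 0.2308 0.026 ] [242. 168.]
dish [0.6301 0.2308 0.026 ] [587. 127.]
```

View pics/both4.png

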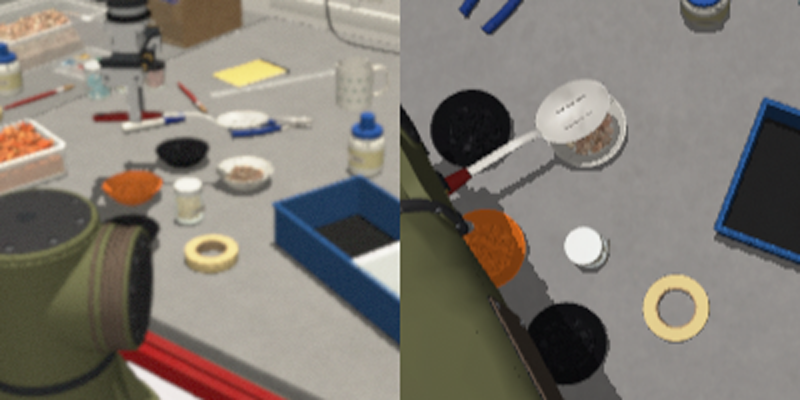

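The bowl is at (573,110) in the top half and (243,120) in the scene half, within a few pixels of the computed spot over the dish's middle. The spoon is level and still, with the dish, jar and tape undisturbed, so I'm handing in.

```bash
python3 -c "
from station import ctrl
print(ctrl.hand_in())"
```

```text
the job is handed in; nothing more can be done
None
```

The job is handed in: the arm is holding the spoon still and level, hollow side up, with the bowl over the middle of the white dish and about 90 mm above its rim; the dish, jar and tape roll were not touched, and the arm used about 10 s of the 43 s (the hand-in returned no verdict).

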